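# Find the full pick canister by weight and load it under the bar trolley's shelf

### The job

One of the three matching steel canisters in the wooden caddy is full of cocktail picks and the other two are nearly empty: find the full one by its weight and load it, rib up, into the bay under the perforated shelf, pushing the carriage in the bay right back to its stop, so that the canister lies flat on the bay's floor behind the front lip. Leave the two nearly empty ones in their own cells, tip no canister over, and leave the carafe, the strainer, the bar spoon and the red squeezer where they are.

Things in the scene. Friction and masses are not known exactly. Their poses are not given: they have to be found in the camera images.
- caddy: fixed wooden caddy, 160 (own x) x 190 (own y) mm, origin at the centre of its underside; floor 4 mm thick, walls 5 mm thick and 45 mm high; three cells side by side along its y, centred at y = -62, 0 and +62 mm, each holding one canister upright with about 3 mm of play each side
- canister_a: shut steel canister, 140 (own x) x 50 (own y) x 64 mm; origin: centre of underside. Centred on its lid a dark wooden rib to lift it by: 40 long (x), 14 thick (y), from 64 to 94 mm above the origin. Stands in a caddy cell, 12 mm from the next. The three look alike; which is full varies. Full: 0.45 to 0.55 kg; nearly empty: about 0.18 kg
- canister_b: shut steel canister, 140 (own x) x 50 (own y) x 64 mm; origin: centre of underside. Centred on its lid a dark wooden rib to lift it by: 40 long (x), 14 thick (y), from 64 to 94 mm above the origin. Stands in a caddy cell, 12 mm from the next. The three look alike; which is full varies. Full: 0.45 to 0.55 kg; nearly empty: about 0.18 kg
- canister_c: shut steel canister, 140 (own x) x 50 (own y) x 64 mm; origin: centre of underside. Centred on its lid a dark wooden rib to lift it by: 40 long (x), 14 thick (y), from 64 to 94 mm above the origin. Stands in a caddy cell, 12 mm from the next. The three look alike; which is full varies. Full: 0.45 to 0.55 kg; nearly empty: about 0.18 kg
- rack: fixed white perforated shelf with a loading bay under it. Origin on the table under the middle of the shelf's front edge; own x points into the bay (away from the robot), y left. Shelf 220 x 220 mm, x = 0 to 220, underside 118, top 122 mm above the table, on 12 mm corner posts (y = +-102). Bay of bare steel: floor 3 mm thick; two guides, x = -60 to 110, 58 mm apart, tops 18 mm above the table
- lip (a point): middle of the top of the bay's front lip: a bar 8 mm thick (rack x = -68 to -60 mm) across the mouth in front of the shelf, its top 9 mm above the table, 6 mm above the bay's floor
- bay (a point): on the bay's floor, 3 mm above the table, at rack x = 12.5 mm: where the loaded canister's origin belongs, within 2.5 mm in x. With the carriage at its stop the pocket runs from the lip (x = -60) to x = 85 mm, 5 mm longer than a canister. The loaded canister's last 55 mm stick out from under the shelf; its rib is under the shelf, out of reach from above
- carriage (a joint): upright steel plate 50 wide x 50 mm high that slides along the bay in the rack's x, stiff by friction (about 2.5 N), no spring. 0 = front (its face at rack x = 35 mm), 0.050 = at its rear stop (face at x = 85 mm). It is hidden under the shelf and starts anywhere in the front half; a canister's nose pushes it back
- carafe: empty glass carafe, 80 mm across, 170 mm tall, standing on the shelf; origin at the centre of its underside; leave alone
- strainer: steel hawthorne strainer lying on the shelf, disc 92 mm across with its origin under the disc's centre, handle to own -x up to 128 mm from it, 13 mm high; leave alone
- bar_spoon: steel bar spoon about 185 mm long lying along the shelf's front part (along own y), 8 mm thick; origin underneath its middle; leave alone
- squeezer: red silicone citrus squeezer, 84 mm across, 61 mm high, on the table between caddy and rack, nearer the robot; origin at the centre of its underside; leave alone

How it is judged:
At the end, for the whole second after the job is handed in: The full canister (over 3.2 N on the rack) lies flat (0.05 rad) on the bay floor behind the lip, origin at rack x 6 to 20 mm, y within 9 mm, z under 6 mm, at rest; carriage within 3 mm of its stop; the other two upright within 12 mm of where they started (value of joint carriage above 0.047 m and ((x of canister_a in the frame of rack between 0.006 and 0.02 m and y of canister_a in the frame of rack between -0.009 and 0.009 m and z of canister_a in the frame of rack between -0.002 and 0.006 m and angle between canister_a's own z axis and vertical below 0.05 rad and contact force between canister_a and rack above 3.2 N and linear speed of canister_a below 0.02 m/s and distance of each of canister_b, canister_c from where it was at the start of the episode below 0.012 m and angle between each of canister_b, canister_c's own z axis and vertical below 0.08 rad) or (x of canister_b in the frame of rack between 0.006 and 0.02 m and y of canister_b in the frame of rack between -0.009 and 0.009 m and z of canister_b in the frame of rack between -0.002 and 0.006 m and angle between canister_b's own z axis and vertical below 0.05 rad and contact force between canister_b and rack above 3.2 N and linear speed of canister_b below 0.02 m/s and distance of each of canister_a, canister_c from where it was at the start of the episode below 0.012 m and angle between each of canister_a, canister_c's own z axis and vertical below 0.08 rad) or (x of canister_c in the frame of rack between 0.006 and 0.02 m and y of canister_c in the frame of rack between -0.009 and 0.009 m and z of canister_c in the frame of rack between -0.002 and 0.006 m and angle between canister_c's own z axis and vertical below 0.05 rad and contact force between canister_c and rack above 3.2 N and linear speed of canister_c below 0.02 m/s and distance of each of canister_a, canister_b from where it was at the start of the episode below 0.012 m and angle between each of canister_a, canister_b's own z axis and vertical below 0.08 rad))); the robot touches nothing.
It fails at once if carafe moved by more than 20 mm (distance of carafe from where it was at the start of the episode above 0.02 m).
It fails at once if strainer moved by more than 20 mm (distance of strainer from where it was at the start of the episode above 0.02 m).
It fails at once if bar spoon moved by more than 20 mm (distance of bar_spoon from where it was at the start of the episode above 0.02 m).
It fails at once if squeezer moved by more than 20 mm (distance of squeezer from where it was at the start of the episode above 0.02 m).
It fails at once if a canister tipped over (angle between any of canister_a, canister_b, canister_c's own z axis and vertical above 0.6 rad).
It also fails if it takes over 72 s, if anything falls off the work surface, if the arm or the gripper's body presses on something with over 40 N, if the wrist force passes 120 N, or if a joint passes its speed limit or range.

### The arm

A 6-joint arm with a two-finger parallel gripper is mounted at the origin on the work surface. World frame = base frame: x ahead of the robot, y to its left, z up, the work surface at z = 0. Lengths are in m, angles in rad, forces in N, time in s.
With the tool pointing down it reaches from about 0.325 to 0.85 m from the base axis. Payload 15.5 kg.
Tool frame: the origin (TCP) lies midway between the tips of the shut fingers; the grasp point (between the pads) lies 19 mm behind it; z points along the fingers, y is the direction in which the jaws open and shut (so a half turn about z gives the same grasp; the last joint's range is limited). The gripper opens to 91 mm and grips with 3 to 60 N. Pads are 32 mm wide; open, the fingers measure 118 mm over their backs; the gripper's body (76 mm by 178 mm) begins 60 mm behind the grasp point.
Start: joints at [-1.327, 0.494, 1.345, -0, 1.302, -0.096], TCP at [0.208, -0.589, 0.193] pointing down, gripper open.
Joint ranges: [-2.91, 2.91], [-0.82, 2.16], [0.22, 2.67], [-1.22, 4.37], [0.12, 2.79], [-3.08, 3.08]. Speed limits (rad/s): [1.89, 1.89, 2.57, 3.01, 3.01, 3.01].

### API

Orientations are given as [roll, pitch, yaw] about the fixed x, y, z axes, in that order (R = Rz(yaw) Ry(pitch) Rx(roll)).
In Python, from cell import r gives the robot as it stands.
- The arm moves only by the tool drive_tool, never from a script. Its argument "series" is a list of rows, each an object of numbers: "dx", "dy", "dz": the shift along the tool's x, y, z in units of 25 mm (1.0 is 25 mm); "ax", "ay", "az": the turn, a rotation vector about the tool's x, y, z in units of 6 degrees (1.0 is 6 degrees); "fingers": the opening, from 0 (shut) to 1 (fully open). In form: [{"dx": .., "dy": .., "dz": .., "ax": .., "ay": .., "az": .., "fingers": ..}, ...]. A call has 1 to 20 rows; each row is the pose to reach, as a shift and turn from the pose commanded when the call began, along the tool's axes at that moment; what a row does not reach only later rows make up. A row lasts 1/12 s, in which the tool goes at most 41.7 mm and 7.16 degrees, less where a joint would pass 70% of its speed; a pose out of reach is approached as far as the arm can. A call with a gripper value outside its range is refused whole. The fingers move at their own pace and stop on an object; the grip force is fixed at half the most. Time passes only in rows, so rows that repeat a pose let the fingers close. It gives the time, the measured TCP pose, the force and the opening at its end, in the units of the state.
- r.observe(): the state, without advancing time (a new reading comes with each control period).
- r.grab_frame(name): name is "side" or "top" or "wrist"; returns (picture, depth): 400x640x3 uint8, blue, green, red; 400x640 float32, m along the optical axis (not along the pixel's ray), 0 where there is no reading.
- r.calibration(name): a dict with "intrinsics" (3x3 intrinsics, pixels), "R" (3x3) and "t" (3): a world point X has camera coordinates R X + t; the wrist camera has in their place "T_tool_cam" (4x4, takes a point from camera to tool coordinates, whose origin is the TCP and whose axes are the flange's). Camera axes: x right, y down, z forward; pixel columns grow to the right and rows downward; lengths in m; the calibration is good to about 2 mm. The wrist camera is an equidistant fisheye: a pixel r from the principal point sees the ray r / f radians off the axis. A picture is of the moment at which its call begins: read the wrist's pose just before it. calibration takes no time and is no camera call.
- r.job_done(): hands the job in, once; it reports no verdict.
The state is a dict: "time_s": time; "joint_pos": joint angles; "dq": joint speeds; "tau": joint torques, N m; "tool_pos": TCP position; "tool_rot": TCP orientation; "force": force on the tool from outside, world axes, zero at the start; "wrist_torque": the same for the moment, N m; "gripper_width": finger opening in m.
Only numpy, scipy, OpenCV 4.12 (cv2) and the standard library are available. Lean on these libraries where they do the work, as an engineer would, in place of code of your own. Each camera call takes 0.05 s, during which the arm holds its last target. There are 200 camera calls.

## Working session

There is one attempt and no reset: what is moved stays moved. The work goes in short steps, Python scripts to look and compute and a tool call to move; the robot and the scene stay as the last step left them, time stands still between calls to the robot, and variables do not carry over. Pictures are saved under pics/ and viewed, about 8 in all and at most 12, crops included, and the job is handed in when it is done.

Besides the shell and the picture viewer there is one more tool, called after ">>>" as name(argument=value, ...), one argument or row to a line, values as JSON. drive_tool: Moves the arm, as the interface text tells. Its arguments: {"type":"object","properties":{"series":{"type":"array","items":{"type":"object","properties":{"dx":{"type":"number"},"dy":{"type":"number"},"dz":{"type":"number"},"ax":{"type":"number"},"ay":{"type":"number"},"az":{"type":"number"},"fingers":{"type":"number"}}}}},"required":["series"]}

```bash
mkdir -p pics; ls
python3 - <<'E'
from cell import r
import cv2,numpy as np
np.set_printoptions(precision=4,suppress=True)
s=r.observe();print(s)
for n in("top","side"):
    p,d=r.grab_frame(n);cv2.imwrite(f"pics/{n}0.png",p);np.save(f"pics/{n}0.npy",d)
    print(n,r.calibration(n))
print(r.calibration("wrist"))
E
```

```text
pics
{'time_s': 0.0, 'joint_pos': array([-1.3265,  0.4942,  1.3461, -0.    ,  1.3025, -0.0955]), 'dq': array([-0.0006,  0.0009,  0.0001, -0.0003,  0.0005, -0.0007]), 'tau': array([ -0.005 , -87.884 , -38.185 ,   0.0702,   0.0535,  -0.0001]), 'tool_pos': array([ 0.2082, -0.5889,  0.192 ]), 'tool_rot': array([-3.1404, -0.0001,  0.3398]), 'force': array([-0.6717,  0.3068,  0.2584]), 'wrist_torque': array([-0.0166,  0.0509, -0.0645]), 'gripper_width': 0.0909898030983503}
top {'intrinsics': array([[477.9637,   0.    , 326.8274],
       [  0.    , 477.9637, 192.9032],
       [  0.    ,   0.    ,   1.    ]]), 'R': array([[-0.0266, -0.9989,  0.0396],
       [-0.9809,  0.0185, -0.1937],
       [ 0.1928, -0.044 , -0.9803]]), 't': array([-0.0128,  0.5684,  0.8358])}
side {'intrinsics': array([[519.3483,   0.    , 303.4401],
       [  0.    , 519.3483, 206.5584],
       [  0.    ,   0.    ,   1.    ]]), 'R': array([[ 0.9955, -0.0947, -0.0036],
       [-0.0688, -0.6953, -0.7155],
       [ 0.0653,  0.7125, -0.6986]]), 't': array([-0.5486,  0.1136,  1.0731])}
{'intrinsics': array([[309.7069,   0.    , 317.4658],
       [  0.    , 309.7069, 195.9041],
       [  0.    ,   0.    ,   1.    ]]), 'T_tool_cam': array([[-0.001 , -0.9719, -0.2352,  0.0661],
       [ 1.    , -0.0008, -0.001 ,  0.0011],
       [ 0.0008, -0.2352,  0.9719, -0.1907],
       [ 0.    ,  0.    ,  0.    ,  1.    ]])}
```

View pics/top0.png

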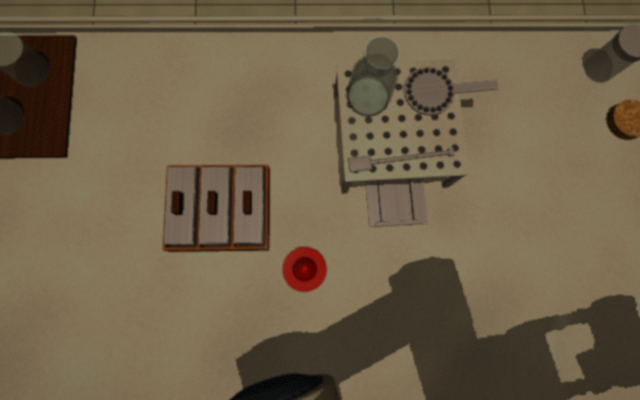

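View pics/side0.png

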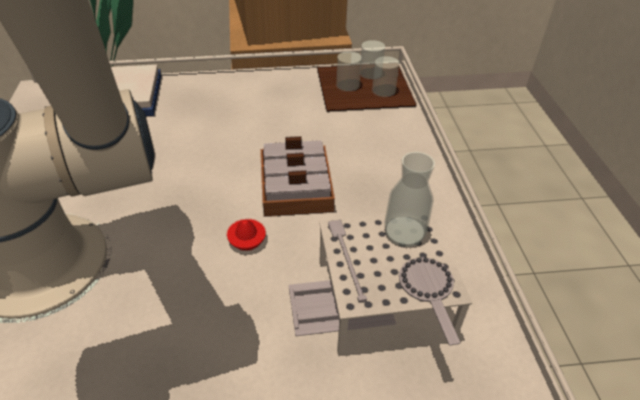

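The top view shows the caddy at about (163–270, 165–250), with ribs at (177,203), (212,203) and (247,203). The rack shelf spans (337–465, 62–185), the bay mouth is at (367–427, 180–226) and the squeezer at (305,269). The side view agrees. I'll enlarge next to get accurate edges.

```bash
cat > h.py <<'E'
from cell import r
import cv2,numpy as np
np.set_printoptions(precision=4,suppress=True)
from scipy.spatial.transform import Rotation as Ro
def ray(name,u,v,pose=None):
    c=r.calibration(name);K=np.array(c["intrinsics"])
    x=(u-K[0,2])/K[0,0];y=(v-K[1,2])/K[1,1]
    if name=="wrist":
        th=np.hypot(x,y);k=np.sin(th)/th if th>1e-9 else 1
        d=np.array([x*k,y*k,np.cos(th)])
        T=np.array(c["T_tool_cam"]);p,rpy=pose;Rt=Ro.from_euler("xyz",rpy).as_matrix()
        return Rt@T[:3,3]+p,Rt@T[:3,:3]@d
    R=np.array(c["R"]);t=np.array(c["t"])
    return -R.T@t,R.T@np.array([x,y,1.])
def onz(name,u,v,z,pose=None):
    o,d=ray(name,u,v,pose);return o+d*(z-o[2])/d[2]
def proj(name,X):
    c=r.calibration(name);q=np.array(c["R"])@X+np.array(c["t"]);p=np.array(c["intrinsics"])@q;return p[:2]/p[2]
E
python3 - <<'E'
import cv2,numpy as np
p=cv2.imread("pics/top0.png")
def crop(x,y,w,h,k):
    c=cv2.resize(p[y:y+h,x:x+w],None,fx=k,fy=k,interpolation=cv2.INTER_CUBIC)
    c=cv2.convertScaleAbs(c,alpha=1.5)
    for i in range(0,w,10):
        cv2.line(c,(i*k,0),(i*k,6 if i%20 else 12),(0,255,255),1)
        if i%20==0: cv2.putText(c,str(x+i),(i*k,24),0,.4,(0,0,255),1)
    for j in range(0,h,10):
        cv2.line(c,(0,j*k),(6 if j%20 else 12,j*k),(0,255,255),1)
        if j%20==0: cv2.putText(c,str(y+j),(14,j*k+4),0,.4,(0,0,255),1)
    return c
cv2.imwrite("pics/caddy.png",crop(155,155,120,100,6))
cv2.imwrite("pics/rack.png",crop(330,140,140,95,5))
E
```

```text
(no output)
```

View pics/caddy.png

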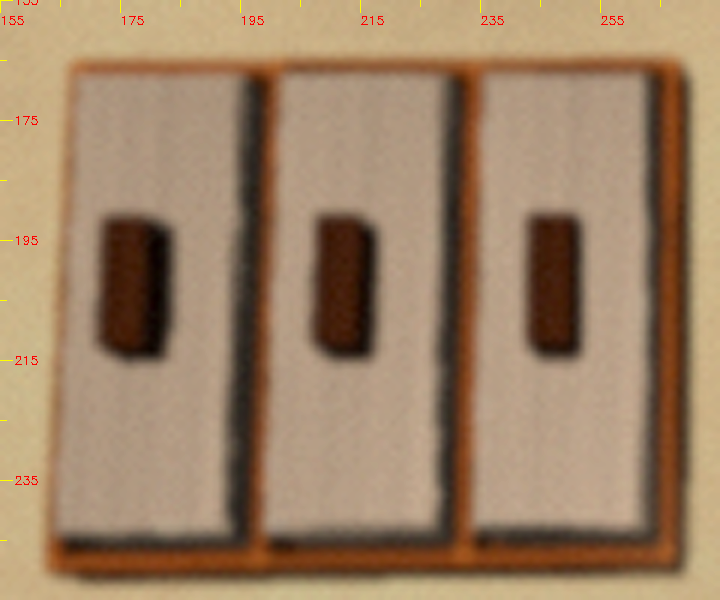

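View pics/rack.png

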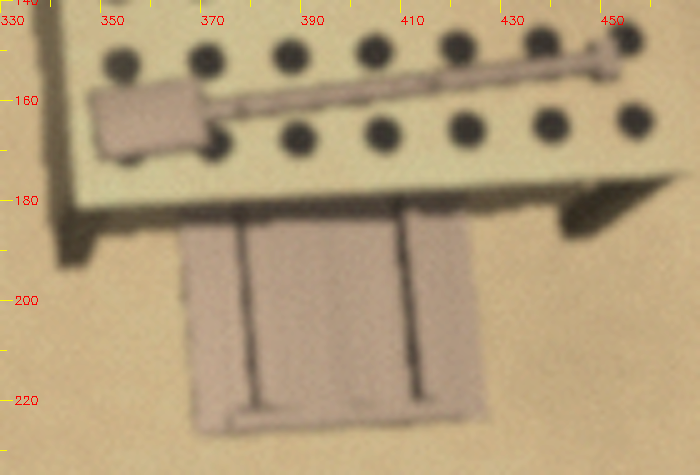

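Run:
```python
from h import *
C=lambda x,y,k,ox,oy:(ox+x/k-.0,oy+y/k)
print("ribs")
for a in [(102,150),(318,366),(530,580)]:
    for y in (217,345):
        u,v=C((a[0]+a[1])/2,y,6,155,155);print(onz("top",u,v,.098))
print("caddy outer corners z=.049")
for x,y in [(72,62),(682,62),(680,570),(48,570)]:
    print(onz("top",*C(x,y,6,155,155),.049))
print("shelf front")
a=onz("top",*C(75,208,5,330,140),.122);b=onz("top",*C(683,175,5,330,140),.122);print(a,b,np.hypot(*(a-b)[:2]),(a+b)/2, np.arctan2(-(b-a)[0],-(b-a)[1])*-1)
print("lip front bottom/top")
for x,y in[(197,433),(487,415)]:print(onz("top",*C(x,y,5,330,140),.009))
print("guide lines")
for x,y in[(240,215),(258,408),(398,205),(420,400)]:print(onz("top",*C(x,y,5,330,140),.01))
print(onz("top",305,269,.03))
d=np.load("pics/top0.npy");print(d[203,177],d[203,212])
```

```text
ribs
[0.5678 0.2409 0.098 ]
[0.5299 0.2396 0.098 ]
[0.5666 0.1783 0.098 ]
[0.5286 0.1776 0.098 ]
[0.5655 0.1162 0.098 ]
[0.5274 0.116  0.098 ]
caddy outer corners z=.049
[0.6277 0.2726 0.049 ]
[0.6246 0.0827 0.049 ]
[0.465  0.0838 0.049 ]
[0.4695 0.2739 0.049 ]
shelf front
[ 0.5744 -0.0548  0.122 ] [ 0.5824 -0.2695  0.122 ] 0.214826250470115 [ 0.5784 -0.1622  0.122 ] 0.037498982729014134
lip front bottom/top
[ 0.5089 -0.1089  0.009 ]
[ 0.5135 -0.2233  0.009 ]
guide lines
[ 0.5951 -0.1297  0.01  ]
[ 0.518  -0.1331  0.01  ]
[ 0.598 -0.193  0.01 ]
[ 0.5198 -0.1969  0.01  ]
[0.4297 0.0176 0.03  ]
0.8368836 0.83936715
```

The enlarged views give ribs at about x 0.548 and y 0.240 / 0.178 / 0.116. The rack origin is near (0.578, -0.162) with yaw of about 0.04, and the squeezer is clear of both. Next I go over the caddy and check the ribs with the wrist camera.

```bash
cat >> h.py <<'E'
def to(p,yaw,pitch=0.):
    s=r.observe();R=Ro.from_euler("xyz",s["tool_rot"]);d=R.inv().apply(np.array(p)-s["tool_pos"])
    q=(R.inv()*Ro.from_euler("xyz",[np.pi,pitch,yaw])).as_rotvec()
    print("d",d/.025,"a",np.degrees(q)/6)
E
python3 -c "
from h import *
to([.547,.178,.18],-.015)"
```

```text
d [ 23.0012 -24.4057   0.5119] a [-0.0102  0.0011  3.3881]
```

>>> drive_tool(
  series=[
    {"dx":23,"dy":-24.4,"dz":0.5,"az":3.39,"fingers":0.5},
    {"dx":23,"dy":-24.4,"dz":0.5,"az":3.39,"fingers":0.5},
    {"dx":23,"dy":-24.4,"dz":0.5,"az":3.39,"fingers":0.5},
    {"dx":23,"dy":-24.4,"dz":0.5,"az":3.39,"fingers":0.5},
    {"dx":23,"dy":-24.4,"dz":0.5,"az":3.39,"fingers":0.5},
    {"dx":23,"dy":-24.4,"dz":0.5,"az":3.39,"fingers":0.5},
    {"dx":23,"dy":-24.4,"dz":0.5,"az":3.39,"fingers":0.5},
    {"dx":23,"dy":-24.4,"dz":0.5,"az":3.39,"fingers":0.5},
    {"dx":23,"dy":-24.4,"dz":0.5,"az":3.39,"fingers":0.5},
    {"dx":23,"dy":-24.4,"dz":0.5,"az":3.39,"fingers":0.5},
    {"dx":23,"dy":-24.4,"dz":0.5,"az":3.39,"fingers":0.5},
    {"dx":23,"dy":-24.4,"dz":0.5,"az":3.39,"fingers":0.5},
    {"dx":23,"dy":-24.4,"dz":0.5,"az":3.39,"fingers":0.5},
    {"dx":23,"dy":-24.4,"dz":0.5,"az":3.39,"fingers":0.5},
    {"dx":23,"dy":-24.4,"dz":0.5,"az":3.39,"fingers":0.5},
    {"dx":23,"dy":-24.4,"dz":0.5,"az":3.39,"fingers":0.5},
    {"dx":23,"dy":-24.4,"dz":0.5,"az":3.39,"fingers":0.5},
    {"dx":23,"dy":-24.4,"dz":0.5,"az":3.39,"fingers":0.5},
    {"dx":23,"dy":-24.4,"dz":0.5,"az":3.39,"fingers":0.5},
    {"dx":23,"dy":-24.4,"dz":0.5,"az":3.39,"fingers":0.5},
  ],
)

```text
invalid input
```

>>> drive_tool(
  series=[
    {"dx":1.15,"dy":-1.22,"dz":0,"ax":0,"ay":0,"az":0.3,"fingers":0.5},
  ],
)

```text
time_s: 0.18
tool_pos: [0.2234, -0.5556, 0.192]
tool_rot: [3.139, 0.001, 0.306]
force: [-0.4, 1.7, -0.6]
gripper_width: 0.0869
```

```bash
python3 -c "
from h import *
to([.547,.178,.18],-.015)"
```

```text
d [ 21.1836 -24.0805   0.3959] a [0.0249 0.0077 3.0652]
```

>>> drive_tool(
  series=[
    {"dx":1.2,"dy":-1.1,"dz":0,"ax":0,"ay":0,"az":0.3,"fingers":0.5},
    {"dx":12,"dy":-11,"dz":0,"ax":0,"ay":0,"az":3,"fingers":0.5},
  ],
)

```text
time_s: 0.35
tool_pos: [0.2653, -0.4796, 0.1921]
tool_rot: [-3.141, 0.0, 0.156]
force: [1.0, -0.2, 0.5]
gripper_width: 0.0744
```

```bash
python3 -c "
from h import *
to([.547,.178,.18],-.015)"
```

```text
d [ 15.2185 -24.2318   0.506 ] a [-0.01    0.0022  1.6332]
```

>>> drive_tool(
  series=[
    {"dx":12.2,"dy":-19.4,"dz":0.4,"az":1.63,"fingers":0.5},
    {"dx":12.2,"dy":-19.4,"dz":0.4,"az":1.63,"fingers":0.5},
    {"dx":12.2,"dy":-19.4,"dz":0.4,"az":1.63,"fingers":0.5},
    {"dx":12.2,"dy":-19.4,"dz":0.4,"az":1.63,"fingers":0.5},
    {"dx":12.2,"dy":-19.4,"dz":0.4,"az":1.63,"fingers":0.5},
    {"dx":12.2,"dy":-19.4,"dz":0.4,"az":1.63,"fingers":0.5},
    {"dx":12.2,"dy":-19.4,"dz":0.4,"az":1.63,"fingers":0.5},
    {"dx":12.2,"dy":-19.4,"dz":0.4,"az":1.63,"fingers":0.5},
    {"dx":12.2,"dy":-19.4,"dz":0.4,"az":1.63,"fingers":0.5},
    {"dx":12.2,"dy":-19.4,"dz":0.4,"az":1.63,"fingers":0.5},
    {"dx":12.2,"dy":-19.4,"dz":0.4,"az":1.63,"fingers":0.5},
    {"dx":12.2,"dy":-19.4,"dz":0.4,"az":1.63,"fingers":0.5},
    {"dx":12.2,"dy":-19.4,"dz":0.4,"az":1.63,"fingers":0.5},
    {"dx":12.2,"dy":-19.4,"dz":0.4,"az":1.63,"fingers":0.5},
    {"dx":12.2,"dy":-19.4,"dz":0.4,"az":1.63,"fingers":0.5},
  ],
)

```text
invalid input
```

```bash
python3 -c "
from h import *
to([.547,.178,.18],-.015)"
```

```text
d [ 15.2185 -24.2318   0.506 ] a [-0.01    0.0022  1.6332]
```

>>> drive_tool(
  series=[
    {"dx":7.6,"dy":-12,"dz":0.2,"ax":0,"ay":0,"az":1,"fingers":0.5},
    {"dx":7.6,"dy":-12,"dz":0.2,"ax":0,"ay":0,"az":1,"fingers":0.5},
    {"dx":7.6,"dy":-12,"dz":0.2,"ax":0,"ay":0,"az":1,"fingers":0.5},
    {"dx":7.6,"dy":-12,"dz":0.2,"ax":0,"ay":0,"az":1,"fingers":0.5},
    {"dx":7.6,"dy":-12,"dz":0.2,"ax":0,"ay":0,"az":1,"fingers":0.5},
    {"dx":7.6,"dy":-12,"dz":0.2,"ax":0,"ay":0,"az":1,"fingers":0.5},
    {"dx":7.6,"dy":-12,"dz":0.2,"ax":0,"ay":0,"az":1,"fingers":0.5},
    {"dx":15.2,"dy":-24.2,"dz":0.4,"ax":0,"ay":0,"az":1.6,"fingers":0.5},
    {"dx":15.2,"dy":-24.2,"dz":0.4,"ax":0,"ay":0,"az":1.6,"fingers":0.5},
    {"dx":15.2,"dy":-24.2,"dz":0.4,"ax":0,"ay":0,"az":1.6,"fingers":0.5},
    {"dx":15.2,"dy":-24.2,"dz":0.4,"ax":0,"ay":0,"az":1.6,"fingers":0.5},
    {"dx":15.2,"dy":-24.2,"dz":0.4,"ax":0,"ay":0,"az":1.6,"fingers":0.5},
    {"dx":15.2,"dy":-24.2,"dz":0.4,"ax":0,"ay":0,"az":1.6,"fingers":0.5},
    {"dx":15.2,"dy":-24.2,"dz":0.4,"ax":0,"ay":0,"az":1.6,"fingers":0.5},
    {"dx":15.2,"dy":-24.2,"dz":0.4,"ax":0,"ay":0,"az":1.6,"fingers":0.5},
    {"dx":15.2,"dy":-24.2,"dz":0.4,"ax":0,"ay":0,"az":1.6,"fingers":0.5},
    {"dx":15.2,"dy":-24.2,"dz":0.4,"ax":0,"ay":0,"az":1.6,"fingers":0.5},
    {"dx":15.2,"dy":-24.2,"dz":0.4,"ax":0,"ay":0,"az":1.6,"fingers":0.5},
    {"dx":15.2,"dy":-24.2,"dz":0.4,"ax":0,"ay":0,"az":1.6,"fingers":0.5},
  ],
)

```text
time_s: 1.93
tool_pos: [0.5464, 0.1782, 0.182]
tool_rot: [-3.141, 0.0, -0.007]
force: [-0.4, -0.4, 0.5]
gripper_width: 0.0455
```

Run:
```python
from h import *
s=r.observe();print(s["tool_pos"],s["tool_rot"],s["force"],s["time_s"])
np.savez("pics/w1.npz",p=s["tool_pos"],q=s["tool_rot"])
p,d=r.grab_frame("wrist");np.save("pics/w1d.npy",d)
cv2.imwrite("pics/w1.png",p)
```

```text
[0.5464 0.1782 0.182 ] [-3.1414  0.0003 -0.0073] [-0.4048 -0.368   0.5242] 1.9333
```

View pics/w1.png

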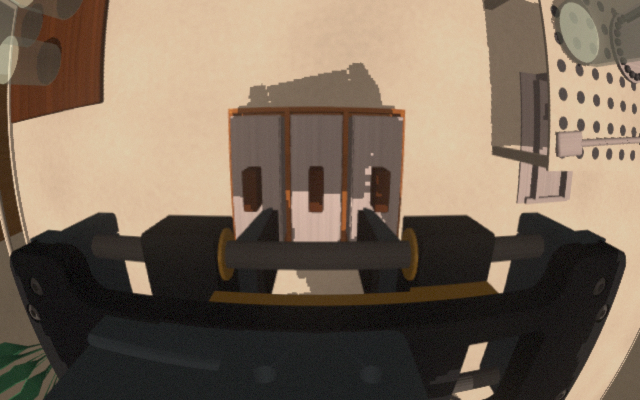

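The wrist view shows all three ribs: the middle one spans (309–323, 167–212), the left about (243–261, 167–212) and the right about (371–390, 168–212). The drive call needs every key in each row.

Run:
```python
from h import *
z=np.load("pics/w1.npz");P=(z["p"],z["q"])
for u,v in[(316,168),(316,211),(249,168),(249,211),(384,168),(384,211)]:print(u,v,onz("wrist",u,v,.098,P))
for u,v in[(230,110),(404,110)]:print(u,v,onz("wrist",u,v,.049,P))
to([.547,.178,.076],-.015)
```

```text
316 168 [0.572  0.1787 0.098 ]
316 211 [0.5319 0.1791 0.098 ]
249 168 [0.5729 0.2397 0.098 ]
249 211 [0.5322 0.2421 0.098 ]
384 168 [0.5718 0.1169 0.098 ]
384 211 [0.5311 0.1153 0.098 ]
230 110 [0.6288 0.2697 0.049 ]
404 110 [0.6272 0.0853 0.049 ]
d [ 0.055  -0.0623  4.242 ] a [0.0037 0.0087 0.0621]
```

>>> drive_tool(
  series=[
    {"dx":0.12,"dy":0,"dz":2,"ax":0,"ay":0,"az":0,"fingers":0.5},
    {"dx":0.12,"dy":0,"dz":3.2,"ax":0,"ay":0,"az":0,"fingers":0.5},
    {"dx":0.12,"dy":0,"dz":4.0,"ax":0,"ay":0,"az":0,"fingers":0.5},
    {"dx":0.12,"dy":0,"dz":4.2,"ax":0,"ay":0,"az":0,"fingers":0.5},
    {"dx":0.12,"dy":0,"dz":4.2,"ax":0,"ay":0,"az":0,"fingers":0.5},
    {"dx":0.12,"dy":0,"dz":4.2,"ax":0,"ay":0,"az":0,"fingers":0.5},
    {"dx":0.12,"dy":0,"dz":4.2,"ax":0,"ay":0,"az":0,"fingers":0},
    {"dx":0.12,"dy":0,"dz":4.2,"ax":0,"ay":0,"az":0,"fingers":0},
    {"dx":0.12,"dy":0,"dz":4.2,"ax":0,"ay":0,"az":0,"fingers":0},
    {"dx":0.12,"dy":0,"dz":4.2,"ax":0,"ay":0,"az":0,"fingers":0},
    {"dx":0.12,"dy":0,"dz":4.2,"ax":0,"ay":0,"az":0,"fingers":0},
    {"dx":0.12,"dy":0,"dz":4.2,"ax":0,"ay":0,"az":0,"fingers":0},
    {"dx":0.12,"dy":0,"dz":4.2,"ax":0,"ay":0,"az":0,"fingers":0},
    {"dx":0.12,"dy":0,"dz":4.2,"ax":0,"ay":0,"az":0,"fingers":0},
    {"dx":0.12,"dy":0,"dz":4.2,"ax":0,"ay":0,"az":0,"fingers":0},
    {"dx":0.12,"dy":0,"dz":4.2,"ax":0,"ay":0,"az":0,"fingers":0},
  ],
)

```text
time_s: 3.32
tool_pos: [0.549, 0.1758, 0.0776]
tool_rot: [3.142, 0.0, -0.01]
force: [0.4, 0.3, -0.5]
gripper_width: 0.0003
```

>>> drive_tool(
  series=[
    {"dx":0,"dy":0,"dz":-0.2,"ax":0,"ay":0,"az":0,"fingers":0},
    {"dx":0,"dy":0,"dz":-0.4,"ax":0,"ay":0,"az":0,"fingers":0},
    {"dx":0,"dy":0,"dz":-0.6,"ax":0,"ay":0,"az":0,"fingers":0},
    {"dx":0,"dy":0,"dz":-0.6,"ax":0,"ay":0,"az":0,"fingers":0},
    {"dx":0,"dy":0,"dz":-0.6,"ax":0,"ay":0,"az":0,"fingers":0},
    {"dx":0,"dy":0,"dz":-0.6,"ax":0,"ay":0,"az":0,"fingers":0},
    {"dx":0,"dy":0,"dz":-0.6,"ax":0,"ay":0,"az":0,"fingers":0},
    {"dx":0,"dy":0,"dz":-0.6,"ax":0,"ay":0,"az":0,"fingers":0},
    {"dx":0,"dy":0,"dz":-0.6,"ax":0,"ay":0,"az":0,"fingers":0},
  ],
)

```text
time_s: 4.07
tool_pos: [0.5489, 0.1758, 0.0925]
tool_rot: [3.142, 0.0, -0.01]
force: [-0.8, -0.3, -0.1]
gripper_width: 0.0008
```

>>> drive_tool(
  series=[
    {"dx":0,"dy":0,"dz":0,"ax":0,"ay":0,"az":0,"fingers":0},
    {"dx":0,"dy":0,"dz":0,"ax":0,"ay":0,"az":0,"fingers":0},
  ],
)

```text
time_s: 4.23
tool_pos: [0.5489, 0.1758, 0.0925]
tool_rot: [3.142, 0.0, -0.01]
force: [0.6, -0.3, -0.2]
gripper_width: 0.0005
```

The fingers shut to 0 mm, so the rib was missed. I'll look.

Run:
```python
from h import *
s=r.observe();print(s["tool_pos"],s["tool_rot"],s["gripper_width"])
p,d=r.grab_frame("wrist");a=cv2.resize(p[60:340,160:480],None,fx=1.6,fy=1.6)
q,e=r.grab_frame("top");b=cv2.resize(q[130:270,150:290],(448,448),interpolation=cv2.INTER_CUBIC)[:,:280]
b=cv2.resize(q[140:260,150:280],None,fx=2.2,fy=3.7)
cv2.imwrite("pics/w2.png",np.hstack([a,b[:448]]) if b.shape[0]>=448 else np.hstack([a,cv2.copyMakeBorder(b,0,448-b.shape[0],0,0,0)]))
```

```text
[0.5489 0.1758 0.0925] [ 3.1416  0.0002 -0.0105] 0.0004575449699712738
```

View pics/w2.png

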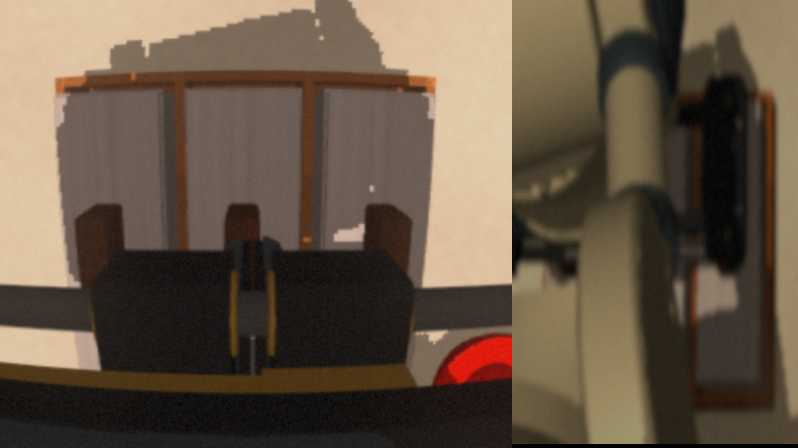

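Run:
```python
from h import *
d=np.load("pics/top0.npy")
for u,v in[(212,203),(176,203),(247,203),(212,180),(180,180),(250,180),(290,200)]:
    o,k=ray("top",u,v);print("top",u,v,o+k*d[v,u])
z=np.load("pics/w1.npz");P=(z["p"],z["q"]);d=np.load("pics/w1d.npy")
for u,v in[(316,190),(248,190),(384,190),(316,140),(260,140),(200,120)]:
    o,k=ray("wrist",u,v,P)
    K=r.calibration("wrist")["intrinsics"];th=np.hypot(u-K[0,2],v-K[1,2])/K[0,0]
    print("w",u,v,o+k*d[v,u]/np.cos(th))
p,dd=r.grab_frame("wrist");s=r.observe();P=(s["tool_pos"],s["tool_rot"])
print(s["tool_pos"],s["gripper_width"],s["time_s"])
# finger tips / rib in the present image
for u,v in[(311,195),(312,200),(312,207),(304,225),(332,225),(318,225),(318,245),(318,215),(300,140),(230,195),(404,195),(220,140),(380,140)]:
    o,k=ray("wrist",u,v,P);th=np.hypot(u-K[0,2],v-K[1,2])/K[0,0]
    print("now",u,v,o+k*dd[v,u]/np.cos(th))
```

```text
top 212 203 [0.5459 0.1783 0.0957]
top 176 203 [0.5467 0.2402 0.0978]
top 247 203 [0.5447 0.1172 0.0959]
top 212 180 [0.5938 0.1848 0.0672]
top 180 180 [0.5958 0.2438 0.0633]
top 250 180 [0.593  0.1158 0.0653]
top 290 200 [ 0.5662  0.0449 -0.0006]
w 316 190 [0.5514 0.1789 0.0966]
w 248 190 [0.5523 0.2419 0.0975]
w 384 190 [0.5513 0.1161 0.0976]
w 316 140 [0.5954 0.1786 0.0684]
w 260 140 [0.5964 0.2343 0.067 ]
w 200 120 [ 0.6214  0.3247 -0.0021]
[0.549  0.1758 0.0926] 0.00037062915738175566 4.3833
now 311 195 [0.5704 0.1789 0.0948]
now 312 200 [0.5675 0.1783 0.0964]
now 312 207 [0.5632 0.1784 0.0971]
now 304 225 [0.588  0.1784 0.2035]
now 332 225 [0.588  0.1708 0.2039]
now 318 225 [0.5655 0.1747 0.1384]
now 318 245 [0.5829 0.1746 0.2055]
now 318 215 [0.5577 0.1747 0.0963]
now 300 140 [0.6033 0.1866 0.0681]
now 230 195 [0.5687 0.234  0.0853]
now 404 195 [0.5697 0.1193 0.095 ]
now 220 140 [0.6051 0.2449 0.0661]
now 380 140 [0.603  0.1304 0.0668]
```

Run:
```python
from h import *
s=r.observe();P=(s["tool_pos"],s["tool_rot"])
p,dd=r.grab_frame("wrist");K=r.calibration("wrist")["intrinsics"]
c=cv2.convertScaleAbs(cv2.resize(p[180:300,250:390],None,fx=5,fy=5,interpolation=cv2.INTER_CUBIC),alpha=2.2)
for i in range(0,140,10):cv2.putText(c,str(250+i),(i*5,10),0,.35,(0,255,0),1)
for i in range(0,120,10):cv2.putText(c,str(180+i),(0,i*5+4),0,.35,(0,255,0),1)
cv2.imwrite("pics/w3.png",c)
T=r.calibration("wrist")["T_tool_cam"]
for v in range(206,262,4):
    out=[]
    for u in(304,308,312,316,320,324,328,332):
        o,k=ray("wrist",u,v,P);th=np.hypot(u-K[0,2],v-K[1,2])/K[0,0];X=o+k*dd[v,u]/np.cos(th)-P[0]
        out.append("%4.0f,%3.0f,%4.0f"%tuple(X*1e3))
    print(v," ".join(out))
```

```text
206   15,  8,   3   15,  5,   5   15,  3,   4   15,  0,   4   15, -2,   4    6, -5, -27    7, -8, -25    6,-11, -27
210   19,  7,  27   18,  4,  25   17,  2,  21   17,  0,  20   17, -2,  21   18, -4,  25   18, -7,  26   18, -9,  24
214   18,  6,  32   18,  4,  32   17,  2,  28   17, -0,  28   17, -2,  28   18, -4,  34   18, -6,  32   18, -9,  33
218   39,  3, 106   19,  4,  43   17,  2,  37   17, -0,  37   17, -2,  36   17, -4,  36   19, -6,  41   39, -5, 106
222   39,  3, 109   19,  4,  47   17,  2,  43   17, -0,  43   17, -2,  42   17, -4,  42   18, -6,  47   39, -5, 109
226   39,  3, 113   18,  4,  52   17,  2,  47   17, -0,  48   17, -2,  49   17, -4,  48   18, -6,  52   39, -5, 113
230   39,  2, 115   18,  4,  57   17,  2,  53   16, -0,  53   16, -2,  53   17, -4,  54   38, -4, 111   39, -5, 115
234   39,  2, 118   35,  2, 107   17,  2,  60   17, -0,  60   17, -2,  60   17, -4,  60   37, -4, 114   39, -5, 117
238   37,  2, 116   33,  2, 106   17,  2,  66   17, -0,  64   17, -2,  64   17, -4,  64   37, -4, 115   37, -5, 117
242   37,  2, 118   34,  2, 112   34,  0, 112   34, -1, 112   34, -2, 111   34, -3, 112   36, -4, 116   37, -5, 118
246   35,  2, 117   34,  2, 113   34,  0, 114   34, -1, 114   34, -2, 114   34, -3, 114   36, -4, 118   36, -5, 118
250   35,  2, 119   33,  1, 115   33,  0, 115   33, -1, 115   33, -2, 115   33, -3, 114   34, -4, 117   37, -5, 123
254   34,  2, 119   32,  1, 116   33,  0, 116   32, -1, 115   32, -2, 115   32, -3, 115   33, -4, 118   36, -5, 123
258   32,  2, 118   32,  2, 116   31,  0, 116   31, -1, 115   32, -2, 116   31, -3, 116   32, -4, 117   34, -5, 123
```

View pics/w3.png

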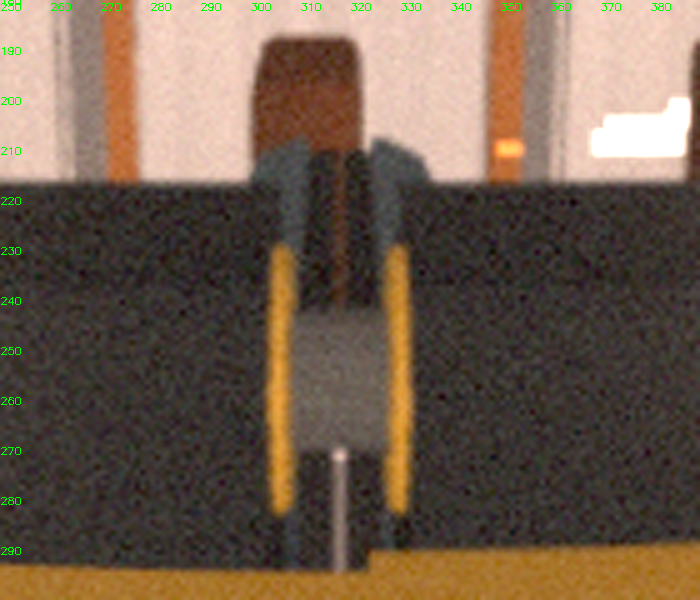

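The picture shows the fingers shut above the rib: the tips at row ~208 are about 18 mm higher than the reported TCP (finger faces end at z ≈ TCP + 18 mm), and the rib's centre is 3–4 mm to the left. I'll open, shift and go lower in force-checked steps.

>>> drive_tool(
  series=[
    {"dx":0.1,"dy":-0.13,"dz":-0.4,"ax":0,"ay":0,"az":0,"fingers":0.5},
    {"dx":0.1,"dy":-0.13,"dz":-0.4,"ax":0,"ay":0,"az":0,"fingers":0.5},
    {"dx":0.1,"dy":-0.13,"dz":-0.4,"ax":0,"ay":0,"az":0,"fingers":0.5},
    {"dx":0.1,"dy":-0.13,"dz":-0.4,"ax":0,"ay":0,"az":0,"fingers":0.5},
    {"dx":0.1,"dy":-0.13,"dz":-0.4,"ax":0,"ay":0,"az":0,"fingers":0.5},
    {"dx":0.1,"dy":-0.13,"dz":-0.4,"ax":0,"ay":0,"az":0,"fingers":0.5},
    {"dx":0.1,"dy":-0.13,"dz":0.4,"ax":0,"ay":0,"az":0,"fingers":0.5},
    {"dx":0.1,"dy":-0.13,"dz":0.7,"ax":0,"ay":0,"az":0,"fingers":0.5},
    {"dx":0.1,"dy":-0.13,"dz":0.9,"ax":0,"ay":0,"az":0,"fingers":0.5},
    {"dx":0.1,"dy":-0.13,"dz":0.9,"ax":0,"ay":0,"az":0,"fingers":0.5},
  ],
)

```text
time_s: 5.27
tool_pos: [0.5507, 0.1788, 0.069]
tool_rot: [3.141, 0.002, -0.01]
force: [-0.6, -1.1, 0.1]
gripper_width: 0.0459
```

>>> drive_tool(
  series=[
    {"dx":0,"dy":0,"dz":0.2,"ax":0,"ay":0,"az":0,"fingers":0.5},
    {"dx":0,"dy":0,"dz":0.2,"ax":0,"ay":0,"az":0,"fingers":0.5},
  ],
)

```text
time_s: 5.43
tool_pos: [0.5515, 0.179, 0.0648]
tool_rot: [3.142, 0.0, -0.01]
force: [0.2, -0.8, 0.7]
gripper_width: 0.0458
```

Run:
```python
from h import *
s=r.observe();P=(s["tool_pos"],s["tool_rot"]);print(s["tool_pos"],s["force"],s["gripper_width"])
p,dd=r.grab_frame("wrist");K=r.calibration("wrist")["intrinsics"]
for v in range(196,250,3):
    out=[]
    for u in(265,270,275,280,285,345,350,355,360,365):
        o,k=ray("wrist",u,v,P);th=np.hypot(u-K[0,2],v-K[1,2])/K[0,0];X=o+k*dd[v,u]/np.cos(th)-P[0]
        out.append("%4.0f,%3.0f,%4.0f"%tuple(X*1e3))
    print(v," ".join(out))
cv2.imwrite("pics/w4.png",cv2.convertScaleAbs(cv2.resize(p[120:300,220:420],None,fx=3.5,fy=3.3),alpha=2))
```

```text
[0.5515 0.179  0.0648] [ 0.2478 -0.8268  0.6597] 0.04575153224190053
196   15, 37, -23   15, 33, -21   15, 29, -22   21, 23,   2   21, 20,   2   20,-18,   2   20,-21,   2   20,-25,   1   15,-31, -21   12,-36, -34
199   13, 37, -24   13, 33, -22   14, 29, -19   19, 23,   3   19, 20,   1   18,-18,   2   18,-21,   2   18,-25,   1   13,-31, -20    9,-36, -33
202   10, 37, -23   11, 33, -21   11, 29, -21   17, 23,   0   17, 20,   2   17,-18,   3   17,-21,   3   16,-25,   2   11,-31, -20    7,-37, -33
205    9, 37, -22    9, 33, -20    9, 29, -20   15, 23,   1   15, 20,   3   14,-18,   1   15,-21,   2   14,-25,   1    8,-31, -21    5,-37, -33
208    7, 37, -21   18, 26,  21    7, 30, -21   13, 23,   2   13, 20,   2   13,-18,   2   12,-22,   1   12,-25,   1    6,-31, -20   18,-28,  21
211   19, 28,  28   19, 25,  28   17, 23,  22   11, 23,   1   11, 20,   2   10,-18,   1   10,-22,   2   10,-25,   1   16,-25,  22   66, -1, 191
214   18, 27,  32   18, 25,  30   17, 23,  27    9, 23,   3    9, 20,   2    8,-18,   2    9,-21,   2    8,-25,   1   16,-24,  27   17,-27,  29
217   18, 27,  38   17,
[... 860 characters left out ...]
 14, 22,  54    8, 22,  37   -5, 24,   3   -5, 21,   2   -6,-19,   2   -6,-22,   1   -8,-26,  -2    7,-23,  37   13,-24,  52
238   17, 22,  65   12, 22,  52    6, 22,  37   -7, 24,   2   -8, 21,   1   -8,-19,   2   -8,-22,   2  -17,-28, -22    6,-24,  37   12,-24,  53
241   34, 14, 111   34, 12, 111   34, 11, 111   34,  9, 111   34,  8, 111   34, -9, 111   34,-10, 112   34,-11, 111   35,-13, 112   34,-14, 111
244   35, 13, 115   34, 12, 113   34, 11, 113   34,  9, 113   34,  8, 113   34, -9, 113   34,-10, 113   34,-11, 113   34,-13, 113   34,-14, 113
247   34, 13, 114   34, 12, 114   34, 10, 114   34,  9, 114   34,  8, 114   34, -8, 115   34,-10, 115   34,-11, 114   34,-12, 114   34,-14, 114
```

The depth confirms it: the fingers really end about 19–20 mm above the reported TCP. I'll use an effective tip of TCP + 19 mm and grip with TCP z ≈ 0.053.

>>> drive_tool(
  series=[
    {"dx":0,"dy":0,"dz":0.25,"ax":0,"ay":0,"az":0,"fingers":0.5},
    {"dx":0,"dy":0,"dz":0.48,"ax":0,"ay":0,"az":0,"fingers":0.5},
    {"dx":0,"dy":0,"dz":0.48,"ax":0,"ay":0,"az":0,"fingers":0.5},
    {"dx":0,"dy":0,"dz":0.48,"ax":0,"ay":0,"az":0,"fingers":0},
    {"dx":0,"dy":0,"dz":0.48,"ax":0,"ay":0,"az":0,"fingers":0},
    {"dx":0,"dy":0,"dz":0.48,"ax":0,"ay":0,"az":0,"fingers":0},
    {"dx":0,"dy":0,"dz":0.48,"ax":0,"ay":0,"az":0,"fingers":0},
    {"dx":0,"dy":0,"dz":0.48,"ax":0,"ay":0,"az":0,"fingers":0},
    {"dx":0,"dy":0,"dz":0.48,"ax":0,"ay":0,"az":0,"fingers":0},
    {"dx":0,"dy":0,"dz":0.48,"ax":0,"ay":0,"az":0,"fingers":0},
    {"dx":0,"dy":0,"dz":0.48,"ax":0,"ay":0,"az":0,"fingers":0},
    {"dx":0,"dy":0,"dz":0.48,"ax":0,"ay":0,"az":0,"fingers":0},
    {"dx":0,"dy":0,"dz":0.48,"ax":0,"ay":0,"az":0,"fingers":0},
  ],
)

```text
time_s: 6.57
tool_pos: [0.5515, 0.179, 0.0531]
tool_rot: [3.142, 0.0, -0.01]
force: [-0.6, 0.9, -0.2]
gripper_width: 0.0138
```

Gripped: 13.8 mm, which matches the rib. Now I lift 12 mm and weigh.

>>> drive_tool(
  series=[
    {"dx":0,"dy":0,"dz":-0.15,"ax":0,"ay":0,"az":0,"fingers":0},
    {"dx":0,"dy":0,"dz":-0.3,"ax":0,"ay":0,"az":0,"fingers":0},
    {"dx":0,"dy":0,"dz":-0.48,"ax":0,"ay":0,"az":0,"fingers":0},
    {"dx":0,"dy":0,"dz":-0.48,"ax":0,"ay":0,"az":0,"fingers":0},
    {"dx":0,"dy":0,"dz":-0.48,"ax":0,"ay":0,"az":0,"fingers":0},
    {"dx":0,"dy":0,"dz":-0.48,"ax":0,"ay":0,"az":0,"fingers":0},
    {"dx":0,"dy":0,"dz":-0.48,"ax":0,"ay":0,"az":0,"fingers":0},
  ],
)

```text
time_s: 7.15
tool_pos: [0.5514, 0.179, 0.065]
tool_rot: [3.142, 0.0, -0.01]
force: [-0.8, -0.8, -1.7]
gripper_width: 0.0141
```

>>> drive_tool(
  series=[
    {"dx":0,"dy":0,"dz":0,"ax":0,"ay":0,"az":0,"fingers":0},
  ],
)

```text
time_s: 7.23
tool_pos: [0.5514, 0.179, 0.065]
tool_rot: [3.142, 0.0, -0.01]
force: [-0.5, -0.1, -1.9]
gripper_width: 0.0138
```

>>> drive_tool(
  series=[
    {"dx":0,"dy":0,"dz":0,"ax":0,"ay":0,"az":0,"fingers":0},
  ],
)

```text
time_s: 7.32
tool_pos: [0.5514, 0.179, 0.065]
tool_rot: [3.142, 0.0, -0.01]
force: [0.0, -0.8, -0.8]
gripper_width: 0.0138
```

Average about -1.5 N, so the middle one is nearly empty. I put it back and try the right-hand one (y ≈ 0.116).

>>> drive_tool(
  series=[
    {"dx":0,"dy":0,"dz":0.2,"ax":0,"ay":0,"az":0,"fingers":0},
    {"dx":0,"dy":0,"dz":0.4,"ax":0,"ay":0,"az":0,"fingers":0},
    {"dx":0,"dy":0,"dz":0.48,"ax":0,"ay":0,"az":0,"fingers":0},
    {"dx":0,"dy":0,"dz":0.48,"ax":0,"ay":0,"az":0,"fingers":0.5},
    {"dx":0,"dy":0,"dz":0.48,"ax":0,"ay":0,"az":0,"fingers":0.5},
    {"dx":0,"dy":0,"dz":0.48,"ax":0,"ay":0,"az":0,"fingers":0.5},
    {"dx":0,"dy":0,"dz":0.48,"ax":0,"ay":0,"az":0,"fingers":0.5},
    {"dx":0,"dy":0,"dz":0.48,"ax":0,"ay":0,"az":0,"fingers":0.5},
    {"dx":0,"dy":0,"dz":-0.8,"ax":0,"ay":0,"az":0,"fingers":0.5},
    {"dx":0,"dy":0,"dz":-1.4,"ax":0,"ay":0,"az":0,"fingers":0.5},
    {"dx":0,"dy":0,"dz":-1.4,"ax":0,"ay":0,"az":0,"fingers":0.5},
    {"dx":0,"dy":1.25,"dz":-1.4,"ax":0,"ay":0,"az":0,"fingers":0.5},
    {"dx":0,"dy":2.5,"dz":-1.4,"ax":0,"ay":0,"az":0,"fingers":0.5},
    {"dx":0,"dy":2.5,"dz":-1.4,"ax":0,"ay":0,"az":0,"fingers":0.5},
    {"dx":0,"dy":2.5,"dz":-0.6,"ax":0,"ay":0,"az":0,"fingers":0.5},
    {"dx":0,"dy":2.5,"dz":0.2,"ax":0,"ay":0,"az":0,"fingers":0.5},
    {"dx":0,"dy":2.5,"dz":0.46,"ax":0,"ay":0,"az":0,"fingers":0.5},
    {"dx":0,"dy":2.5,"dz":0.46,"ax":0,"ay":0,"az":0,"fingers":0.5},
    {"dx":0,"dy":2.5,"dz":0.46,"ax":0,"ay":0,"az":0,"fingers":0},
    {"dx":0,"dy":2.5,"dz":0.46,"ax":0,"ay":0,"az":0,"fingers":0},
  ],
)

```text
time_s: 8.98
tool_pos: [0.5513, 0.1167, 0.0544]
tool_rot: [-3.141, -0.001, -0.01]
force: [0.1, 0.6, 1.0]
gripper_width: 0.0351
```

>>> drive_tool(
  series=[
    {"dx":0,"dy":0,"dz":0,"ax":0,"ay":0,"az":0,"fingers":0},
    {"dx":0,"dy":0,"dz":0,"ax":0,"ay":0,"az":0,"fingers":0},
    {"dx":0,"dy":0,"dz":0,"ax":0,"ay":0,"az":0,"fingers":0},
    {"dx":0,"dy":0,"dz":0,"ax":0,"ay":0,"az":0,"fingers":0},
    {"dx":0,"dy":0,"dz":0,"ax":0,"ay":0,"az":0,"fingers":0},
    {"dx":0,"dy":0,"dz":0,"ax":0,"ay":0,"az":0,"fingers":0},
    {"dx":0,"dy":0,"dz":0,"ax":0,"ay":0,"az":0,"fingers":0},
  ],
)

```text
time_s: 9.57
tool_pos: [0.551, 0.1166, 0.0539]
tool_rot: [-3.141, -0.0, -0.01]
force: [-2.4, 0.8, 5.3]
gripper_width: 0.0139
```

>>> drive_tool(
  series=[
    {"dx":0,"dy":0,"dz":-0.15,"ax":0,"ay":0,"az":0,"fingers":0},
    {"dx":0,"dy":0,"dz":-0.3,"ax":0,"ay":0,"az":0,"fingers":0},
    {"dx":0,"dy":0,"dz":-0.48,"ax":0,"ay":0,"az":0,"fingers":0},
    {"dx":0,"dy":0,"dz":-0.48,"ax":0,"ay":0,"az":0,"fingers":0},
    {"dx":0,"dy":0,"dz":-0.48,"ax":0,"ay":0,"az":0,"fingers":0},
    {"dx":0,"dy":0,"dz":-0.48,"ax":0,"ay":0,"az":0,"fingers":0},
    {"dx":0,"dy":0,"dz":-0.48,"ax":0,"ay":0,"az":0,"fingers":0},
  ],
)

```text
time_s: 10.15
tool_pos: [0.5507, 0.1165, 0.0655]
tool_rot: [3.142, 0.0, -0.01]
force: [0.2, 0.6, -1.5]
gripper_width: 0.0137
```

>>> drive_tool(
  series=[
    {"dx":0,"dy":0,"dz":0,"ax":0,"ay":0,"az":0,"fingers":0},
  ],
)

```text
time_s: 10.23
tool_pos: [0.5508, 0.1165, 0.0655]
tool_rot: [3.142, 0.0, -0.011]
force: [-0.6, 0.3, -2.0]
gripper_width: 0.0145
```

>>> drive_tool(
  series=[
    {"dx":0,"dy":0,"dz":0,"ax":0,"ay":0,"az":0,"fingers":0},
  ],
)

```text
time_s: 10.32
tool_pos: [0.5508, 0.1165, 0.0655]
tool_rot: [3.142, 0.0, -0.01]
force: [0.3, -0.5, -1.2]
gripper_width: 0.0138
```

That one is also about -1.6 N, so nearly empty. I put it back and take the left one.

>>> drive_tool(
  series=[
    {"dx":0,"dy":0,"dz":0.2,"ax":0,"ay":0,"az":0,"fingers":0},
    {"dx":0,"dy":0,"dz":0.4,"ax":0,"ay":0,"az":0,"fingers":0},
    {"dx":0,"dy":0,"dz":0.48,"ax":0,"ay":0,"az":0,"fingers":0},
    {"dx":0,"dy":0,"dz":0.48,"ax":0,"ay":0,"az":0,"fingers":0.5},
    {"dx":0,"dy":0,"dz":0.48,"ax":0,"ay":0,"az":0,"fingers":0.5},
    {"dx":0,"dy":0,"dz":0.48,"ax":0,"ay":0,"az":0,"fingers":0.5},
    {"dx":0,"dy":0,"dz":0.48,"ax":0,"ay":0,"az":0,"fingers":0.5},
    {"dx":0,"dy":0,"dz":0.48,"ax":0,"ay":0,"az":0,"fingers":0.5},
    {"dx":0,"dy":0,"dz":-0.8,"ax":0,"ay":0,"az":0,"fingers":0.5},
    {"dx":0,"dy":0,"dz":-1.4,"ax":0,"ay":0,"az":0,"fingers":0.5},
    {"dx":0,"dy":0,"dz":-1.4,"ax":0,"ay":0,"az":0,"fingers":0.5},
    {"dx":0,"dy":-1.5,"dz":-1.4,"ax":0,"ay":0,"az":0,"fingers":0.5},
    {"dx":0,"dy":-3,"dz":-1.4,"ax":0,"ay":0,"az":0,"fingers":0.5},
    {"dx":0,"dy":-4.4,"dz":-1.4,"ax":0,"ay":0,"az":0,"fingers":0.5},
    {"dx":0,"dy":-4.98,"dz":-1.4,"ax":0,"ay":0,"az":0,"fingers":0.5},
    {"dx":0,"dy":-4.98,"dz":-1.4,"ax":0,"ay":0,"az":0,"fingers":0.5},
    {"dx":0,"dy":-4.98,"dz":-0.6,"ax":0,"ay":0,"az":0,"fingers":0.5},
    {"dx":0,"dy":-4.98,"dz":0.1,"ax":0,"ay":0,"az":0,"fingers":0.5},
    {"dx":0,"dy":-4.98,"dz":0.45,"ax":0,"ay":0,"az":0,"fingers":0.5},
    {"dx":0,"dy":-4.98,"dz":0.45,"ax":0,"ay":0,"az":0,"fingers":0.5},
  ],
)

```text
time_s: 11.98
tool_pos: [0.5508, 0.2397, 0.0523]
tool_rot: [3.14, 0.004, -0.011]
force: [-1.2, 0.6, -0.3]
gripper_width: 0.0457
```

>>> drive_tool(
  series=[
    {"dx":0,"dy":0,"dz":0,"ax":0,"ay":0,"az":0,"fingers":0},
    {"dx":0,"dy":0,"dz":0,"ax":0,"ay":0,"az":0,"fingers":0},
    {"dx":0,"dy":0,"dz":0,"ax":0,"ay":0,"az":0,"fingers":0},
    {"dx":0,"dy":0,"dz":0,"ax":0,"ay":0,"az":0,"fingers":0},
    {"dx":0,"dy":0,"dz":0,"ax":0,"ay":0,"az":0,"fingers":0},
    {"dx":0,"dy":0,"dz":0,"ax":0,"ay":0,"az":0,"fingers":0},
    {"dx":0,"dy":0,"dz":0,"ax":0,"ay":0,"az":0,"fingers":0},
    {"dx":0,"dy":0,"dz":0,"ax":0,"ay":0,"az":0,"fingers":0},
  ],
)

```text
time_s: 12.65
tool_pos: [0.5524, 0.2412, 0.0548]
tool_rot: [-3.141, -0.001, -0.01]
force: [-1.2, 1.6, 6.1]
gripper_width: 0.014
```

>>> drive_tool(
  series=[
    {"dx":0,"dy":0,"dz":-0.15,"ax":0,"ay":0,"az":0,"fingers":0},
    {"dx":0,"dy":0,"dz":-0.3,"ax":0,"ay":0,"az":0,"fingers":0},
    {"dx":0,"dy":0,"dz":-0.48,"ax":0,"ay":0,"az":0,"fingers":0},
    {"dx":0,"dy":0,"dz":-0.48,"ax":0,"ay":0,"az":0,"fingers":0},
    {"dx":0,"dy":0,"dz":-0.48,"ax":0,"ay":0,"az":0,"fingers":0},
    {"dx":0,"dy":0,"dz":-0.48,"ax":0,"ay":0,"az":0,"fingers":0},
    {"dx":0,"dy":0,"dz":-0.48,"ax":0,"ay":0,"az":0,"fingers":0},
  ],
)

```text
time_s: 13.23
tool_pos: [0.552, 0.2409, 0.0662]
tool_rot: [3.141, 0.0, -0.01]
force: [-0.1, 0.6, -4.4]
gripper_width: 0.0141
```

```bash
python3 -c "
from h import *
s=r.observe();print(s['tool_pos'],s['force'],s['wrist_torque'],s['gripper_width'])"
```

```text
[0.552  0.2409 0.0662] [-0.0528  0.5559 -4.3926] [ 0.0266  0.0823 -0.0004] 0.014113603558115525
```

It weighs 4.4 N, so the left canister is the full one. I lift it clear, carry it in front of the rack at a safe height and look at the bay.

>>> drive_tool(
  series=[
    {"dx":0,"dy":0,"dz":-0.8,"ax":0,"ay":0,"az":0,"fingers":0},
    {"dx":0,"dy":0,"dz":-1.8,"ax":0,"ay":0,"az":0,"fingers":0},
    {"dx":0,"dy":0,"dz":-2.8,"ax":0,"ay":0,"az":0,"fingers":0},
    {"dx":0,"dy":0,"dz":-3.8,"ax":0,"ay":0,"az":0,"fingers":0},
    {"dx":0,"dy":0,"dz":-4.6,"ax":0,"ay":0,"az":0,"fingers":0},
    {"dx":-0.2,"dy":0.6,"dz":-5,"ax":0,"ay":0,"az":0,"fingers":0},
    {"dx":-0.5,"dy":1.7,"dz":-5,"ax":0,"ay":0,"az":-0.1,"fingers":0},
    {"dx":-0.9,"dy":3.0,"dz":-5,"ax":0,"ay":0,"az":-0.1,"fingers":0},
    {"dx":-1.3,"dy":4.3,"dz":-5,"ax":0,"ay":0,"az":-0.2,"fingers":0},
    {"dx":-1.7,"dy":5.6,"dz":-5,"ax":0,"ay":0,"az":-0.2,"fingers":0},
    {"dx":-2.1,"dy":6.9,"dz":-5,"ax":0,"ay":0,"az":-0.3,"fingers":0},
    {"dx":-2.4,"dy":8.2,"dz":-5,"ax":0,"ay":0,"az":-0.3,"fingers":0},
    {"dx":-2.8,"dy":9.5,"dz":-5,"ax":0,"ay":0,"az":-0.4,"fingers":0},
    {"dx":-3.2,"dy":10.8,"dz":-5,"ax":0,"ay":0,"az":-0.4,"fingers":0},
    {"dx":-3.6,"dy":12.1,"dz":-5,"ax":0,"ay":0,"az":-0.48,"fingers":0},
    {"dx":-4.0,"dy":13.4,"dz":-5,"ax":0,"ay":0,"az":-0.48,"fingers":0},
    {"dx":-4.3,"dy":14.7,"dz":-5,"ax":0,"ay":0,"az":-0.48,"fingers":0},
    {"dx":-4.6,"dy":15.7,"dz":-5,"ax":0,"ay":0,"az":-0.48,"fingers":0},
    {"dx":-4.7,"dy":16.3,"dz":-5,"ax":0,"ay":0,"az":-0.48,"fingers":0},
    {"dx":-4.7,"dy":16.3,"dz":-5,"ax":0,"ay":0,"az":-0.48,"fingers":0},
  ],
)

```text
time_s: 14.9
tool_pos: [0.4294, -0.1681, 0.1912]
tool_rot: [3.141, 0.0, 0.037]
force: [-0.2, -0.6, -4.8]
gripper_width: 0.0138
```

>>> drive_tool(
  series=[
    {"dx":0,"dy":0,"dz":0,"ax":0,"ay":0,"az":0,"fingers":0},
    {"dx":0,"dy":0,"dz":0,"ax":0,"ay":0,"az":0,"fingers":0},
  ],
)

```text
time_s: 15.07
tool_pos: [0.4301, -0.1649, 0.1912]
tool_rot: [-3.141, 0.0, 0.04]
force: [-0.4, 1.3, -3.6]
gripper_width: 0.0143
```

Run:
```python
from h import *
s=r.observe();print(s["tool_pos"],s["tool_rot"],s["force"],s["gripper_width"],s["time_s"])
np.savez("pics/w5.npz",p=s["tool_pos"],q=s["tool_rot"])
p,d=r.grab_frame("wrist");np.save("pics/w5d.npy",d);cv2.imwrite("pics/w5full.png",p)
x,y,w,h,k=210,30,200,200,3
x,y,w,h,k=220,30,190,195,3
c=cv2.convertScaleAbs(cv2.resize(p[y:y+h,x:x+w],None,fx=k,fy=k,interpolation=cv2.INTER_CUBIC),alpha=1.6)
for i in range(0,w,20):cv2.putText(c,str(x+i),(i*k,10),0,.35,(0,0,255),1)
for j in range(0,h,20):cv2.putText(c,str(y+j),(0,j*k+4),0,.35,(0,0,255),1)
cv2.imwrite("pics/w5.png",c)
```

```text
[ 0.4301 -0.1649  0.1912] [-3.1411  0.0004  0.0395] [-0.3727  1.2986 -3.55  ] 0.014340857455436472 15.0667
```

View pics/w5.png

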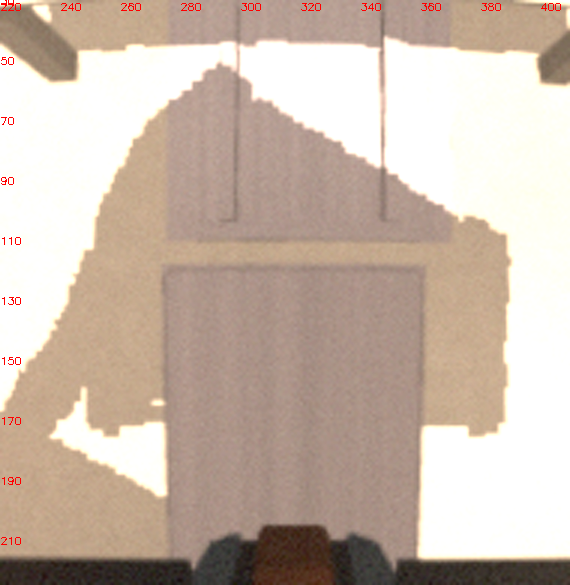

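The view shows the held canister's nose at row ~119 (u 274–362), the lip's front edge at row ~110, and the guide lines at u ≈ 298.5 and 347.5, running up to the shelf.

Run:
```python
from h import *
z=np.load("pics/w5.npz");P=(z["p"],z["q"])
for zz in(.003,.018):
    q=[onz("wrist",u,v,zz,P) for u,v in[(299.3,50),(298.4,102),(347.3,50),(347.7,102)]];print(zz);print(np.array(q))
    print("mid",(q[0]+q[2])/2,(q[1]+q[3])/2)
print("lip front top",onz("wrist",278,110,.009,P),onz("wrist",365,110,.009,P))
print("lip rear",onz("wrist",299,103,.009,P))
print("nose corners",onz("wrist",274.5,119,.204,P),onz("wrist",361.7,119,.204,P))
d=np.load("pics/w5d.npy");K=r.calibration("wrist")["intrinsics"]
for u,v in[(318,130),(318,160),(320,90),(290,90),(320,106),(262,90)]:
    o,k=ray("wrist",u,v,P);th=np.hypot(u-K[0,2],v-K[1,2])/K[0,0];print(u,v,o+k*d[v,u]/np.cos(th))
# predicted nose: TCP + 70mm
Rt=Ro.from_euler("xyz",P[1]);print("pred",P[0]+Rt.apply([.07,.025,0]),P[0]+Rt.apply([.07,-.025,0]))
```

```text
0.003
[[ 0.5857 -0.1374  0.003 ]
 [ 0.5205 -0.1389  0.003 ]
 [ 0.5883 -0.1956  0.003 ]
 [ 0.523  -0.1985  0.003 ]]
mid [ 0.587  -0.1665  0.003 ] [ 0.5217 -0.1687  0.003 ]
0.018
[[ 0.5822 -0.1384  0.018 ]
 [ 0.5195 -0.1398  0.018 ]
 [ 0.5847 -0.1943  0.018 ]
 [ 0.5219 -0.1971  0.018 ]]
mid [ 0.5834 -0.1663  0.018 ] [ 0.5207 -0.1684  0.018 ]
lip front top [ 0.5099 -0.1151  0.009 ] [ 0.5142 -0.2192  0.009 ]
lip rear [ 0.5189 -0.14    0.009 ]
nose corners [ 0.4977 -0.1383  0.204 ] [ 0.4996 -0.1882  0.204 ]
318 130 [ 0.492  -0.1635  0.2024]
318 160 [ 0.4746 -0.1641  0.2029]
320 90 [ 0.5363 -0.1644  0.001 ]
290 90 [ 0.5352 -0.128   0.0015]
320 106 [ 0.5162 -0.1651  0.0072]
262 90 [ 0.5353 -0.0928 -0.0021]
pred [ 0.501  -0.1871  0.1911] [ 0.499  -0.1371  0.1912]
```

The wrist and top views put the bay's centre line within about 4 mm of each other: y ≈ -0.168 at x 0.52, yaw 0.039. I descend to just above the guides and check again there.

>>> drive_tool(
  series=[
    {"dx":0.8,"dy":0.1,"dz":0.5,"ax":0,"ay":0,"az":0,"fingers":0},
    {"dx":1.7,"dy":0.2,"dz":1.3,"ax":0,"ay":0,"az":0,"fingers":0},
    {"dx":2.4,"dy":0.28,"dz":2.2,"ax":0,"ay":0,"az":0,"fingers":0},
    {"dx":2.57,"dy":0.28,"dz":3.1,"ax":0,"ay":0,"az":0,"fingers":0},
    {"dx":2.57,"dy":0.28,"dz":4.0,"ax":0,"ay":0,"az":0,"fingers":0},
    {"dx":2.57,"dy":0.28,"dz":4.6,"ax":0,"ay":0,"az":0,"fingers":0},
    {"dx":2.57,"dy":0.28,"dz":4.65,"ax":0,"ay":0,"az":0,"fingers":0},
    {"dx":2.57,"dy":0.28,"dz":4.65,"ax":0,"ay":0,"az":0,"fingers":0},
    {"dx":2.57,"dy":0.28,"dz":4.65,"ax":0,"ay":0,"az":0,"fingers":0},
  ],
)

```text
time_s: 15.87
tool_pos: [0.4955, -0.1695, 0.076]
tool_rot: [3.141, -0.001, 0.041]
force: [0.0, 0.0, -4.8]
gripper_width: 0.0141
```

Run:
```python
from h import *
s=r.observe();print(s["tool_pos"],s["tool_rot"],s["force"],s["gripper_width"],s["time_s"])
np.savez("pics/w6.npz",p=s["tool_pos"],q=s["tool_rot"])
p,d=r.grab_frame("wrist");np.save("pics/w6d.npy",d);cv2.imwrite("pics/w6full.png",p)
x,y,w,h,k=250,80,140,100,5
c=cv2.convertScaleAbs(cv2.resize(p[y:y+h,x:x+w],None,fx=k,fy=k,interpolation=cv2.INTER_CUBIC),alpha=1.6)
for i in range(0,w,10):cv2.putText(c,str(x+i),(i*k,10),0,.35,(0,0,255),1)
for j in range(0,h,10):cv2.putText(c,str(y+j),(0,j*k+4),0,.35,(0,0,255),1)
cv2.imwrite("pics/w6.png",c)
```

```text
[ 0.4955 -0.1695  0.076 ] [ 3.1412 -0.0009  0.0405] [ 0.0388  0.0384 -4.7854] 0.01411538490951391 15.8667
```

View pics/w6.png

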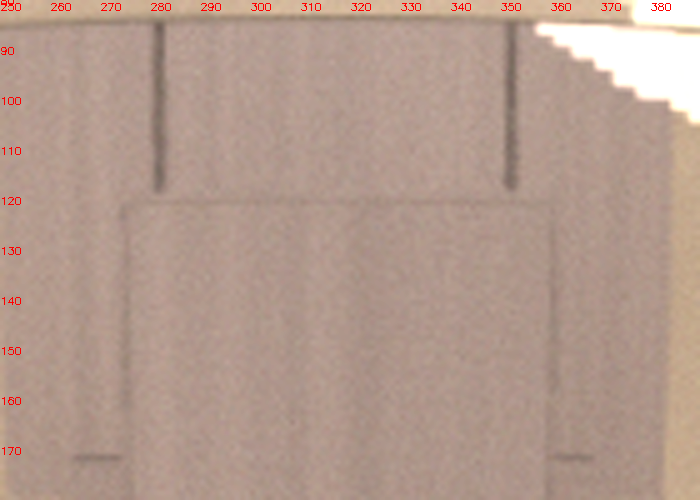

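The guide lines at u 281.5 and 352.2 (middle 316.9) match the lid edges at 274.8 and 360.4 (middle 317.6), so the canister is centred within about 1 mm and parallel. I lower it between the guides and slide in.

>>> drive_tool(
  series=[
    {"dx":0,"dy":0,"dz":0.25,"ax":0,"ay":0,"az":0,"fingers":0},
    {"dx":0,"dy":0,"dz":0.5,"ax":0,"ay":0,"az":0,"fingers":0},
    {"dx":0,"dy":0,"dz":0.54,"ax":0,"ay":0,"az":0,"fingers":0},
    {"dx":0,"dy":0,"dz":0.54,"ax":0,"ay":0,"az":0,"fingers":0},
  ],
)

```text
time_s: 16.25
tool_pos: [0.4946, -0.1696, 0.0613]
tool_rot: [-3.141, 0.001, 0.04]
force: [0.4, -0.4, -5.1]
gripper_width: 0.0137
```

>>> drive_tool(
  series=[
    {"dx":0.3,"dy":0,"dz":0,"ax":0,"ay":0,"az":0,"fingers":0},
    {"dx":0.6,"dy":0,"dz":0,"ax":0,"ay":0,"az":0,"fingers":0},
    {"dx":0.9,"dy":0,"dz":0,"ax":0,"ay":0,"az":0,"fingers":0},
    {"dx":1.1,"dy":0,"dz":0,"ax":0,"ay":0,"az":0,"fingers":0},
    {"dx":1.1,"dy":0,"dz":0,"ax":0,"ay":0,"az":0,"fingers":0},
  ],
)

```text
time_s: 16.67
tool_pos: [0.5241, -0.1688, 0.0618]
tool_rot: [3.141, -0.001, 0.04]
force: [-0.1, -0.4, -4.9]
gripper_width: 0.014
```

>>> drive_tool(
  series=[
    {"dx":0.3,"dy":0,"dz":0,"ax":0,"ay":0,"az":0,"fingers":0},
    {"dx":0.6,"dy":0,"dz":0,"ax":0,"ay":0,"az":0,"fingers":0},
    {"dx":0.9,"dy":0,"dz":0,"ax":0,"ay":0,"az":0,"fingers":0},
    {"dx":1.1,"dy":0,"dz":0,"ax":0,"ay":0,"az":0,"fingers":0},
    {"dx":1.1,"dy":0,"dz":0,"ax":0,"ay":0,"az":0,"fingers":0},
  ],
)

```text
time_s: 17.08
tool_pos: [0.5513, -0.1676, 0.0616]
tool_rot: [3.141, -0.001, 0.04]
force: [1.4, -0.1, -4.4]
gripper_width: 0.0136
```

>>> drive_tool(
  series=[
    {"dx":0.04,"dy":0,"dz":0,"ax":0,"ay":-0.25,"az":0,"fingers":0},
    {"dx":0.08,"dy":0,"dz":0,"ax":0,"ay":-0.5,"az":0,"fingers":0},
    {"dx":0.08,"dy":0,"dz":0.06,"ax":0,"ay":-0.5,"az":0,"fingers":0},
    {"dx":0.08,"dy":0,"dz":0.12,"ax":0,"ay":-0.5,"az":0,"fingers":0},
    {"dx":0.08,"dy":0,"dz":0.12,"ax":0,"ay":-0.5,"az":0,"fingers":0},
  ],
)

```text
time_s: 17.5
tool_pos: [0.5513, -0.1673, 0.0581]
tool_rot: [-3.141, 0.052, 0.04]
force: [-0.0, -0.4, -4.8]
gripper_width: 0.0136
```

>>> drive_tool(
  series=[
    {"dx":0,"dy":0,"dz":0.04,"ax":0,"ay":0,"az":0,"fingers":0},
    {"dx":0,"dy":0,"dz":0.06,"ax":0,"ay":0,"az":0,"fingers":0},
    {"dx":0,"dy":0,"dz":0.06,"ax":0,"ay":0,"az":0,"fingers":0},
  ],
)

```text
time_s: 17.75
tool_pos: [0.5517, -0.1674, 0.0578]
tool_rot: [-3.142, 0.052, 0.04]
force: [-0.8, 1.0, 6.6]
gripper_width: 0.014
```

There is contact: the nose is on the floor and the tail on the lip. I release, rise, and move back behind the tail with shut fingers.

>>> drive_tool(
  series=[
    {"dx":0,"dy":0,"dz":0,"ax":0,"ay":0,"az":0,"fingers":0.45},
    {"dx":0,"dy":0,"dz":0,"ax":0,"ay":0,"az":0,"fingers":0.45},
    {"dx":0,"dy":0,"dz":0,"ax":0,"ay":0,"az":0,"fingers":0.45},
    {"dx":0,"dy":0,"dz":0,"ax":0,"ay":0,"az":0,"fingers":0.45},
    {"dx":0,"dy":0,"dz":0,"ax":0,"ay":0,"az":0,"fingers":0.45},
    {"dx":-0.1,"dy":0,"dz":-0.4,"ax":0,"ay":0.25,"az":0,"fingers":0.45},
    {"dx":-0.2,"dy":0,"dz":-1.2,"ax":0,"ay":0.5,"az":0,"fingers":0.45},
    {"dx":-0.3,"dy":0,"dz":-2.4,"ax":0,"ay":0.5,"az":0,"fingers":0.45},
    {"dx":-0.4,"dy":0,"dz":-3.4,"ax":0,"ay":0.5,"az":0,"fingers":0.45},
    {"dx":-0.8,"dy":0,"dz":-3.8,"ax":0,"ay":0.5,"az":0,"fingers":0.3},
    {"dx":-1.7,"dy":0,"dz":-3.8,"ax":0,"ay":0.5,"az":0,"fingers":0},
    {"dx":-2.7,"dy":0,"dz":-3.8,"ax":0,"ay":0.5,"az":0,"fingers":0},
    {"dx":-3.6,"dy":0,"dz":-3.8,"ax":0,"ay":0.5,"az":0,"fingers":0},
    {"dx":-4.2,"dy":0,"dz":-3.8,"ax":0,"ay":0.5,"az":0,"fingers":0},
    {"dx":-4.2,"dy":0,"dz":-3.8,"ax":0,"ay":0.5,"az":0,"fingers":0},
    {"dx":-4.2,"dy":0,"dz":-3.8,"ax":0,"ay":0.5,"az":0,"fingers":0},
  ],
)

```text
time_s: 19.08
tool_pos: [0.4514, -0.1714, 0.1575]
tool_rot: [-3.142, 0.0, 0.039]
force: [0.5, -0.6, -0.5]
gripper_width: 0.0004
```

Run:
```python
from h import *
s=r.observe();print(s["tool_pos"],s["tool_rot"],s["force"],s["gripper_width"],s["time_s"])
np.savez("pics/w7.npz",p=s["tool_pos"],q=s["tool_rot"])
p,d=r.grab_frame("wrist");np.save("pics/w7d.npy",d);cv2.imwrite("pics/w7full.png",p)
x,y,w,h,k=240,60,160,170,3
c=cv2.convertScaleAbs(cv2.resize(p[y:y+h,x:x+w],None,fx=k,fy=k,interpolation=cv2.INTER_CUBIC),alpha=1.6)
for i in range(0,w,20):cv2.putText(c,str(x+i),(i*k,10),0,.35,(0,0,255),1)
for j in range(0,h,20):cv2.putText(c,str(y+j),(0,j*k+4),0,.35,(0,0,255),1)
cv2.imwrite("pics/w7.png",c)
```

```text
[ 0.4514 -0.1714  0.1575] [-3.1415  0.      0.039 ] [ 0.4817 -0.5824 -0.459 ] 0.00037132102450304085 19.0833
```

View pics/w7.png

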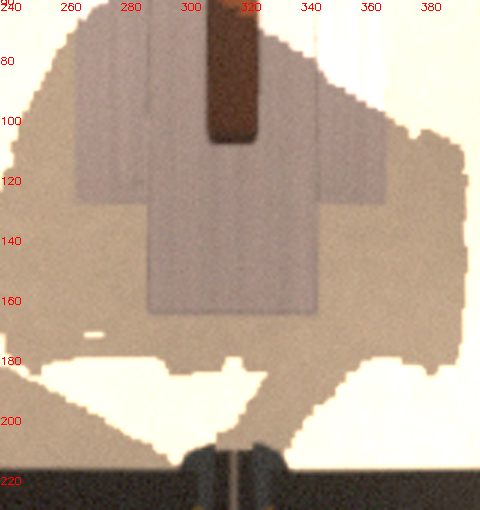

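The canister sits straight in the bay with its tail at row ~164 (u 289–345) and its rib at u ~305–321. I check the tail's position, then lower behind it.

Run:
```python
from h import *
z=np.load("pics/w7.npz");P=(z["p"],z["q"])
print(onz("wrist",289,164,.074,P),onz("wrist",346,164,.074,P))
```

```text
[ 0.4798 -0.1455  0.074 ] [ 0.4817 -0.1965  0.074 ]
```

>>> drive_tool(
  series=[
    {"dx":0,"dy":0,"dz":1,"ax":0,"ay":0,"az":0,"fingers":0},
    {"dx":0,"dy":0,"dz":2.2,"ax":0,"ay":0,"az":0,"fingers":0},
    {"dx":0,"dy":0,"dz":3.4,"ax":0,"ay":0,"az":0,"fingers":0},
    {"dx":0,"dy":0,"dz":4.6,"ax":0,"ay":0,"az":0,"fingers":0},
    {"dx":0,"dy":0,"dz":5.4,"ax":0,"ay":0,"az":0,"fingers":0},
    {"dx":0,"dy":0,"dz":5.7,"ax":0,"ay":0,"az":0,"fingers":0},
    {"dx":0,"dy":0,"dz":5.7,"ax":0,"ay":0,"az":0,"fingers":0},
    {"dx":0,"dy":0,"dz":5.7,"ax":0,"ay":0,"az":0,"fingers":0},
  ],
)

```text
time_s: 19.8
tool_pos: [0.4526, -0.1715, 0.0153]
tool_rot: [3.142, -0.0, 0.04]
force: [-0.5, -0.7, 0.4]
gripper_width: 0.0002
```

>>> drive_tool(
  series=[
    {"dx":0.2,"dy":0,"dz":0,"ax":0,"ay":0,"az":0,"fingers":0},
    {"dx":0.4,"dy":0,"dz":0,"ax":0,"ay":0,"az":0,"fingers":0},
    {"dx":0.6,"dy":0,"dz":0,"ax":0,"ay":0,"az":0,"fingers":0},
    {"dx":0.8,"dy":0,"dz":0,"ax":0,"ay":0,"az":0,"fingers":0},
    {"dx":1.0,"dy":0,"dz":0,"ax":0,"ay":0,"az":0,"fingers":0},
  ],
)

```text
time_s: 20.22
tool_pos: [0.4775, -0.1704, 0.0154]
tool_rot: [3.141, -0.0, 0.04]
force: [-4.4, 0.2, -0.8]
gripper_width: -0.0001
```

>>> drive_tool(
  series=[
    {"dx":0.15,"dy":0,"dz":0,"ax":0,"ay":0,"az":0,"fingers":0},
    {"dx":0.3,"dy":0,"dz":0,"ax":0,"ay":0,"az":0,"fingers":0},
    {"dx":0.45,"dy":0,"dz":0,"ax":0,"ay":0,"az":0,"fingers":0},
    {"dx":0.6,"dy":0,"dz":0,"ax":0,"ay":0,"az":0,"fingers":0},
  ],
)

```text
time_s: 20.55
tool_pos: [0.4918, -0.1696, 0.0148]
tool_rot: [-3.141, 0.001, 0.04]
force: [-3.9, -0.6, -3.1]
gripper_width: 0.0003
```

>>> drive_tool(
  series=[
    {"dx":0.1,"dy":0,"dz":0,"ax":0,"ay":0,"az":0,"fingers":0},
    {"dx":0.2,"dy":0,"dz":0,"ax":0,"ay":0,"az":0,"fingers":0},
    {"dx":0.3,"dy":0,"dz":0,"ax":0,"ay":0,"az":0,"fingers":0},
  ],
)

```text
time_s: 20.8
tool_pos: [0.4994, -0.1694, 0.0149]
tool_rot: [-3.141, 0.0, 0.04]
force: [-3.4, 0.2, -2.1]
gripper_width: 0.0006
```

>>> drive_tool(
  series=[
    {"dx":0.08,"dy":0,"dz":0,"ax":0,"ay":0,"az":0,"fingers":0},
    {"dx":0.16,"dy":0,"dz":0,"ax":0,"ay":0,"az":0,"fingers":0},
    {"dx":0.16,"dy":0,"dz":0,"ax":0,"ay":0,"az":0,"fingers":0},
  ],
)

```text
time_s: 21.05
tool_pos: [0.5042, -0.1695, 0.0151]
tool_rot: [3.141, -0.001, 0.04]
force: [-0.1, 0.6, 0.2]
gripper_width: 0.0005
```

>>> drive_tool(
  series=[
    {"dx":0.06,"dy":0,"dz":0,"ax":0,"ay":0,"az":0,"fingers":0},
    {"dx":0.06,"dy":0,"dz":0,"ax":0,"ay":0,"az":0,"fingers":0},
  ],
)

```text
time_s: 21.22
tool_pos: [0.5053, -0.1694, 0.0151]
tool_rot: [3.141, -0.0, 0.04]
force: [-2.5, 1.1, -0.0]
gripper_width: 0.0005
```

>>> drive_tool(
  series=[
    {"dx":0.06,"dy":0,"dz":0,"ax":0,"ay":0,"az":0,"fingers":0},
    {"dx":0.06,"dy":0,"dz":0,"ax":0,"ay":0,"az":0,"fingers":0},
  ],
)

```text
time_s: 21.38
tool_pos: [0.5063, -0.1692, 0.0151]
tool_rot: [-3.142, 0.0, 0.04]
force: [-5.2, 0.2, 2.5]
gripper_width: 0.0
```

>>> drive_tool(
  series=[
    {"dx":0.06,"dy":0,"dz":0,"ax":0,"ay":0,"az":0,"fingers":0},
    {"dx":0.06,"dy":0,"dz":0,"ax":0,"ay":0,"az":0,"fingers":0},
  ],
)

```text
time_s: 21.55
tool_pos: [0.5073, -0.1691, 0.0151]
tool_rot: [-3.141, 0.001, 0.04]
force: [-7.9, 0.1, 5.0]
gripper_width: 0.0004
```

>>> drive_tool(
  series=[
    {"dx":0.05,"dy":0,"dz":0,"ax":0,"ay":0,"az":0,"fingers":0},
    {"dx":0.05,"dy":0,"dz":0,"ax":0,"ay":0,"az":0,"fingers":0},
  ],
)

```text
time_s: 21.72
tool_pos: [0.5073, -0.169, 0.015]
tool_rot: [-3.141, 0.003, 0.04]
force: [-15.6, -4.3, 9.9]
gripper_width: 0.0005
```

The finger stalled at x = 0.5073 with 15.6 N; I predicted the stop at 0.5075. I back off, rise and check.

>>> drive_tool(
  series=[
    {"dx":-0.3,"dy":0,"dz":0,"ax":0,"ay":0,"az":0,"fingers":0},
    {"dx":-1.0,"dy":0,"dz":0,"ax":0,"ay":0,"az":0,"fingers":0},
    {"dx":-2.0,"dy":0,"dz":0,"ax":0,"ay":0,"az":0,"fingers":0},
    {"dx":-2.5,"dy":0,"dz":-1,"ax":0,"ay":0,"az":0,"fingers":0},
    {"dx":-2.5,"dy":0,"dz":-2.5,"ax":0,"ay":0,"az":0,"fingers":0},
    {"dx":-2.5,"dy":0,"dz":-4,"ax":0,"ay":0,"az":0,"fingers":0},
    {"dx":-2.5,"dy":0,"dz":-5,"ax":0,"ay":0,"az":0,"fingers":0},
    {"dx":-2.5,"dy":0,"dz":-5,"ax":0,"ay":0,"az":0,"fingers":0},
    {"dx":-2.5,"dy":0,"dz":-5,"ax":0,"ay":0,"az":0,"fingers":0},
  ],
)

```text
time_s: 22.47
tool_pos: [0.448, -0.1723, 0.1415]
tool_rot: [3.139, -0.004, 0.04]
force: [-0.1, 0.3, -0.7]
gripper_width: 0.0004
```

Run:
```python
from h import *
s=r.observe();P=(s["tool_pos"],s["tool_rot"]);print(P,s["force"],s["time_s"])
np.savez("pics/w8.npz",p=P[0],q=P[1])
p,d=r.grab_frame("wrist");K=r.calibration("wrist")["intrinsics"]
q,e=r.grab_frame("side")
def X(u,v):
    o,k=ray("wrist",u,v,P);th=np.hypot(u-K[0,2],v-K[1,2])/K[0,0];return o+k*d[v,u]/np.cos(th)
for u in(300,317,333):
    for v in(100,110,120,130,140): print(u,v,X(u,v),end=" | ")
    print()
x,y,w,h,k=240,50,160,150,3
c=cv2.convertScaleAbs(cv2.resize(p[y:y+h,x:x+w],None,fx=k,fy=k,interpolation=cv2.INTER_CUBIC),alpha=1.6)
for i in range(0,w,20):cv2.putText(c,str(x+i),(i*k,10),0,.35,(0,0,255),1)
for j in range(0,h,20):cv2.putText(c,str(y+j),(0,j*k+4),0,.35,(0,0,255),1)
b=cv2.resize(q[120:350,230:390],None,fx=1.95,fy=1.95)
c=np.hstack([c,cv2.copyMakeBorder(b,0,450-b.shape[0],0,0,0)]);print(c.shape);cv2.imwrite("pics/w8.png",c)
```

```text
(array([ 0.448 , -0.1723,  0.1415]), array([ 3.1394, -0.0042,  0.0397])) [-0.1161  0.2572 -0.7124] 22.4667
300 100 [ 0.5335 -0.1548  0.0648] | 300 110 [ 0.5248 -0.1552  0.0648] | 300 120 [ 0.5167 -0.1525  0.0094] | 300 130 [ 0.506  -0.1522 -0.0017] | 300 140 [ 0.4953 -0.1527 -0.0001] | 
317 100 [ 0.534  -0.1693  0.065 ] | 317 110 [ 0.5253 -0.1697  0.0655] | 317 120 [ 0.5173 -0.17    0.0087] | 317 130 [ 0.5067 -0.1704 -0.0028] | 317 140 [ 0.496  -0.1709 -0.    ] | 
333 100 [ 0.5344 -0.1829  0.0675] | 333 110 [ 0.5259 -0.1833  0.0651] | 333 120 [ 0.5181 -0.1866  0.0074] | 333 130 [ 0.5074 -0.1875 -0.0009] | 333 140 [ 0.4966 -0.188  -0.0007] | 
(450, 792, 3)
```

View pics/w8.png

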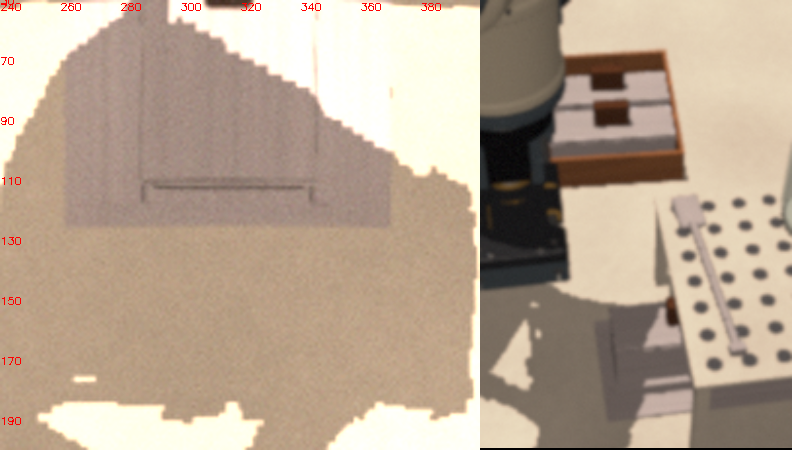

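The canister's tail (row ~111) is behind the lip, and a dark gap shows between the two. The lid is level at about 65 mm, the other two canisters stand in their cells, and the shelf items look unmoved. Handing in.

```bash
python3 -c "
from h import *
s=r.observe();print(s['time_s'],s['force'],s['dq'].round(3));print(r.job_done())"
```

```text
22.5667 [-0.2388 -0.0507  0.0108] [0.002 0.017 0.008 0.    0.003 0.002]
the job is handed in; nothing more can be done
None
```

I found the full canister, loaded it into the bay and handed the job in at 22.6 s; no verdict is reported.

**Weighing:** I lifted each canister by its rib. The middle and right-hand ones read about 1.5 N and went back into their cells. The left one (y ≈ 0.24) read 4.4–4.8 N, so it is the full one.

**Loading:** I set it nose-down between the guides with its tail on the lip. I then pushed the tail with shut fingers until it dropped behind the lip and the arm stalled at x = 0.5073 with 15.6 N. I had predicted the stop at 0.5075.

**Last checks:**
- **Loaded canister:** the lid reads level at about 65 mm, where 67 mm is expected for a canister flat on the floor. The depth readings on the lids in the caddy were low by about the same amount. The tail is behind the lip.
- **Other canisters:** the last side view shows both upright in the caddy.
- **Shelf items and squeezer:** the spoon shows no visible shift. The carafe and strainer were cut off or out of frame, and the squeezer was not re-checked. The arm passed clear of all of them.
- **Carriage:** it is hidden under the shelf, so its position is inferred only from the stall.

**What disagreed:**
- The fingers really end about 19 mm above the reported TCP. My first grasp closed on nothing above the middle rib, so I corrected for it from the wrist camera's depth.
- The top and wrist cameras differed by about 4 mm on the bay's centre line. I used the wrist view, and a close look confirmed it to about 1 mm.

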